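# Close a two-part lock case on its dowels

## Task

Push the open drawer of the assembly jig home until it clicks fully shut at its detent. Then take the larger of the two loose lock covers, lower it onto the two dowels of the lock half in the drawer, thick dowel through the large hole, and press it down against the spring until the halves close flush. Finish while still holding the cover pressed shut, and leave the small cover and the other things on the bench alone.

Things in the scene. Friction and masses are not known exactly. Their poses are not given: they have to be found in the camera images.
- jig: Fixed wooden assembly jig, an open-topped low carcase 160 (x) x 176 (y) x 40 mm high; origin at the centre of its underside on the bench; its x axis points to its back, its front (-x) faces the robot. Does not move. It carries the drawer and the steel lower half of the lock.
- drawer (a joint): Opening of the jig's plywood drawer in m: 0 = fully home, grows as it comes out along the jig's -x; can open to 0.09. It slides with about 2 N friction; some 8 mm before home a sprung ball detent resists with about 5 N more, then from about 4 mm it helps the drawer home against a stop.
- push_pad (a point): Centre of the outer face of the round black rubber push pad (28 mm diameter, 4 mm proud) on the drawer's front panel, 32 mm above the bench; moves with the drawer, axes as the jig's; push it along +x. The front panel is 150 mm wide, 8 mm thick, and its top edge is 50 mm above the bench. Nothing stands in front of it.
- seat (a point): Centre of the top rim (parting plane) of the lower lock half fixed in the drawer: an open steel box 64 (x) x 110 (y) x 24 mm, rim 44 mm above the bench. Moves with the drawer, axes as the jig's; the push pad's face is 80 mm before it along -x. A seated cover has its origin here and its axes along these.
- cover: The larger loose steel cover, about 0.22 kg: plate 64 (x) x 110 (y) x 6 mm, through holes 14 mm at y = +42 mm and 10 mm at y = -42 mm; on its middle a solid grip boss 30 (x) x 46 (y) mm, top 28 mm above the underside. Origin at the centre of its underside. Lies flat, boss up, left of the jig, turned less than 50 degrees from the seat's axes.
- small_cover: The smaller cover, which does not fit: plate 52 (x) x 80 (y) x 6 mm, boss 26 x 30 mm, top 28 mm high; origin at the centre of its underside. It lies on the bench to the left of the jig; which of the two covers is nearer the jig varies. To be left alone.
- cylinder_a: Bystander: nickel euro lock cylinder, 44 x 72 x 17 mm, at the left of the bench.
- cylinder_b: Bystander: brass euro lock cylinder, 44 x 72 x 17 mm, right of the jig.
- padlock_small: Bystander: small brass padlock lying flat, 46 x 30 x 13 mm, left and back.
- pin_tin: Bystander: round open tin of pins, 64 mm diameter, 22 mm high, left of the jig.
- screwdriver_black: Bystander: screwdriver with black handle, 161 mm long, 25 mm thick, lying along x between the two covers.
- thick_dowel (a point): Top centre of the thick upright dowel, 42 mm from the seat along +y: 12 mm diameter, 13 mm above the rim, straight for 8 mm, then tapered for 5 mm to 7 mm diameter.
- thin_dowel (a point): Top centre of the thin upright dowel, 42 mm from the seat along -y: 8 mm diameter, 13 mm above the rim, straight for 8 mm, then tapered for 5 mm to 3 mm diameter.
- spring_pin (a joint): How far the brass spring pin (12 mm diameter, at the seat's centre) is pushed down, m: 0 = free, standing 5 mm above the rim; 0.005 = level with the rim. It takes 6 N to start and 10 N at the rim, so a released cover stands 5 mm off the rim.
Things that resemble listed ones, but are neither listed nor needed, are in the scene too. What is shaped like the cover but green is not meant.

How it is judged (in metres and radians):
On the way, in this order (a step that is already met when the one before it is completed fails the run):
1. the drawer is fully home while the cover still lies on the bench (value of joint drawer below 0.002 m and height (world z) of cover below 0.01 m), for 0.2 s.
2. the large cover is on both dowels (horizontal distance between cover and seat below 0.003 m and z of cover in the frame of seat between -0.002 and 0.009 m and angle between the y axis of cover and the y axis of seat, either way round below 0.06 rad), for 0.1 s.
At the end, for the whole second after the job is handed in: The drawer is home (within 3 mm), the large cover sits on both dowels within 3 mm and 0.05 rad, level and less than 2 mm from the rim, pressed on the lower half with more than 6 N, and the fingers are still in contact with it (more than 3 N), all for the last second (value of joint drawer below 0.003 m and horizontal distance between cover and seat below 0.003 m and z of cover in the frame of seat between -0.002 and 0.002 m and angle between the y axis of cover and the y axis of seat, either way round below 0.05 rad and angle between cover's own z axis and vertical below 0.05 rad and contact force between cover and jig above 6 N and contact force between the fingers and cover above 3 N); the arm keeps its last pose, push and grip.
It fails at once if the small cover or another loose thing on the bench is shifted by more than 20 mm (distance of any of small_cover, cylinder_a, cylinder_b, padlock_small, pin_tin, screwdriver_black from where it was at the start of the episode above 0.02 m).
It also fails if it takes over 54 s, if anything falls off the work surface, if the arm or the gripper's body presses on something with over 40 N, if the wrist force passes 120 N, or if a joint passes its speed limit or range.

## Robot

A 6-joint arm with a two-finger parallel gripper is mounted at the origin on a cart in front of the work surface, level with it; the furniture and walls round the work are solid. World frame = base frame: x ahead of the robot, y to its left, z up, the work surface at z = 0. Lengths are in m, angles in degrees, forces in N, time in s.
With the tool pointing down it reaches from about 0.375 to 0.9 m from the base axis. Payload 3.1 kg.
Tool frame: the origin (TCP) lies on the centre line of the jaws, within the pads' length; the fingertips stand 17 mm ahead of it and the grasp point (between the pads) lies 2 mm behind it; z points along the fingers, y is the line along which they close (so a half turn about z gives the same grasp; the last joint's range is limited). The gripper opens to 87 mm and grips with 3 to 60 N. Pads are 19 mm wide; open, the fingers measure 117 mm over their backs; the gripper's body (75 mm by 190 mm) begins 51 mm behind the grasp point.
Start: joints at [-79.612, 30.224, 82.088, -0, 67.689, -10.227], TCP at [0.22, -0.585, 0.24] pointing down, gripper open.
Joint ranges: [-176.69, 176.69], [-43.24, 126.21], [12.49, 139.97], [-82, 262], [0, 151.66], [-163.58, 163.58]. Speed limits (degrees/s): [159.86, 159.86, 180, 180, 180, 180].

## Interface

Orientations are given as a 3x3 rotation matrix whose columns are the frame's x, y, z axes.
In Python, from rig import bot, imaging, finder gives the robot as it stands. The module is installed in compiled form; this text tells all that it offers.
- The arm moves only by the tool play_rows, never from a script. Its argument "motion" is a list that holds one entry, the list of rows, each a list of 6 numbers: the shift along the tool's x, y, z in shares of 80 cm (1.0 is 80 cm), then the turn, a rotation vector about the tool's x, y, z in a scale on which 1.0 is 180 degrees. In form: [[[dx, dy, dz, wx, wy, wz], ...]]. A call has 1 to 8 rows; each row is the pose to reach, as a shift and turn from the pose commanded when the call began, along the tool's axes at that moment; what a row does not reach only later rows make up. A row lasts 1/12 s, in which the tool goes at most 41.7 mm and 7.16 degrees, less where a joint would pass 70% of its speed; a pose out of reach is approached as far as the arm can. Shift and turn numbers lie between -1 and 1, and a call with a number outside is refused. A call with a gripper value outside its range is refused whole. "fingers" is the finger opening in m, from 0 to 0.087, set as the call begins (left out, the last holds). The fingers move at their own pace and stop on an object; the grip force is fixed at half the most. Time passes only in rows, so rows that repeat a pose let the fingers close. It gives the time, the measured TCP pose, the force, the opening and the grip force at its end, in the units of the state.
- bot.read_state(): the state, without advancing time (a new reading comes with each control period).
- imaging.capture(name): name is "side" or "top" or "wrist"; returns a dict with "frame" (480x640x3 uint8, red, green, blue), "camera_matrix" (3x3 intrinsics, pixels), "R" (3x3) and "t" (3): a world point X has camera coordinates R X + t. Camera axes: x right, y down, z forward; pixel columns grow to the right and rows downward; lengths in m; the calibration is good to about 2 mm. The wrist camera is an equidistant fisheye: a pixel r from the principal point sees the ray r / f radians off the axis. A picture is of the moment at which its call begins. There is no depth.
- bot.hand_in(): hands the job in; it is judged then, once.
Trained networks look in the newest picture that a camera, given by its name, has taken for a name from the list of things; names that differ only in an ending like _2 or _b are one class to them, and where a whole thing is asked for, a point or a joint stands for the part that bears it (a point fixed in the world has none). Each returns a list of dicts, best first, with "confidence" (0 to 1); they miss things now and then, are a little off and sometimes report something else, mostly with a low value. They report only what shows in the picture. A call takes as long as a camera call. They do not tell look-alikes from the thing itself.
- finder.recognise(camera, name): "at" ([x, y, z] in m, in world coordinates, good to about 4 mm: the middle of the surface that is visible of it).
- finder.outline_of(camera, name): "pixels" (480x640 bool, what is visible of it).
The state is a dict: "time_s": time; "joint_positions": joint angles; "qvel": joint speeds; "tau": joint torques, N m; "position": TCP position; "tcp_rot": TCP orientation; "force": force on the tool from outside, world axes, zero at the start; "moment": the same for the moment, N m; "opening": opening from 0.0 (shut) to 1.0 (fully open); "grasp_force": force on a finger pad.
Only numpy, scipy, OpenCV 4.12 (cv2) and the standard library are available. Lean on these libraries where they do the work, as an engineer would, in place of code of your own. Each camera call takes 0.05 s, during which the arm holds its last target. There are 200 camera calls.

## Working session

There is one attempt and no reset: what is moved stays moved. The work goes in short steps, Python scripts to look and compute and a tool call to move; the robot and the scene stay as the last step left them, time stands still between calls to the robot, and variables do not carry over. Pictures are saved under pics/ and viewed, at most 10 in all, crops included, and the job is handed in when it is done.

Besides the shell and the picture viewer there is one more tool, called after "Emit:" as name(argument=value, ...), one argument or row to a line, values as JSON. play_rows: Moves the arm, as the interface text tells. Its arguments: {"type":"object","properties":{"motion":{"type":"array"},"fingers":{"type":"number"}},"required":["motion"]}

```bash
mkdir -p pics
cat > h.py <<'E'
import numpy as np, cv2
from rig import bot, imaging, finder
def cap(n,save=None):
    c=imaging.capture(n)
    if save: cv2.imwrite('pics/'+save,c['frame'][:,:,::-1])
    return c
def ray(c,u,v):
    K=np.array(c['camera_matrix']);R=np.array(c['R']);t=np.array(c['t'])
    d=R.T@(np.linalg.inv(K)@[u,v,1]); o=-R.T@t
    return o,d
def atz(c,u,v,z):
    o,d=ray(c,u,v); return o+d*(z-o[2])/d[2]
def proj(c,X):
    p=np.array(c['camera_matrix'])@(np.array(c['R'])@np.array(X)+c['t']); return p[:2]/p[2]
E
python3 - <<'E'
from h import *
s=bot.read_state(); print(s['time_s'],s['position'],s['tcp_rot'],s['force'])
for cam in ['top','side']:
    c=cap(cam,cam+'0.png'); print(cam,-np.array(c['R']).T@c['t'])
    for n in ['cover','small_cover','push_pad','seat','thick_dowel','thin_dowel','jig','screwdriver_black','pin_tin','cylinder_a','padlock_small','spring_pin']:
        print(n,[(np.round(d['at'],3).tolist(),round(d['confidence'],2),proj(c,d['at']).astype(int).tolist()) for d in finder.recognise(cam,n)[:4]])
E
```

```text
0.0 [ 0.2199378  -0.58428695  0.23855923] [[ 9.35956157e-01  3.52116324e-01 -4.07532796e-04]
 [ 3.52116368e-01 -9.35953810e-01  2.12800801e-03]
 [ 3.67874484e-04 -2.13522117e-03 -9.99997653e-01]] [0.52869537 0.5364713  0.13389682]
top [0.44286189 0.01345457 1.30857352]
cover [([0.497, 0.096, 0.014], 0.91, [290, 255]), ([0.489, -0.061, 0.008], 0.56, [353, 260]), ([0.516, 0.338, 0.009], 0.45, [193, 245]), ([0.532, -0.262, 0.025], 0.34, [436, 244])]
small_cover [([0.517, 0.336, 0.007], 0.66, [194, 245])]
push_pad [([0.53, -0.258, 0.025], 0.57, [434, 245])]
seat [([0.532, -0.258, 0.024], 0.59, [434, 244]), ([0.405, 0.418, 0.012], 0.37, [159, 289])]
thick_dowel [([0.528, -0.259, 0.024], 0.73, [434, 245])]
thin_dowel []
jig [([0.576, -0.255, 0.021], 0.7, [433, 226]), ([0.516, 0.338, 0.009], 0.21, [193, 245]), ([0.53, -0.261, 0.022], 0.19, [435, 245])]
screwdriver_black [([0.472, 0.213, 0.023], 0.95, [242, 264]), ([0.598, 0.086, 0.002], 0.46, [295, 215]), ([0.675, 0.379, 0.012], 0.3, [179, 181])]
pin_tin [([0.6, 0.086, 0.002], 0.7, [295, 214]), ([0.53, -0.262, 0.025], 0.24, [436, 245])]
cyl
[... 505 characters left out ...]
.257, 0.03], 0.59, [323, 178]), ([0.498, 0.108, 0.009], 0.59, [325, 277])]
seat [([0.527, -0.257, 0.025], 0.67, [322, 179])]
thick_dowel [([0.527, -0.255, 0.024], 0.79, [322, 180])]
thin_dowel [([0.521, -0.256, 0.021], 0.69, [324, 181]), ([0.476, 0.222, 0.022], 0.49, [331, 311])]
jig [([0.574, -0.254, 0.027], 0.61, [307, 179])]
screwdriver_black [([0.477, 0.221, 0.023], 0.73, [331, 311]), ([0.454, -0.395, 0.013], 0.59, [345, 155])]
pin_tin [([0.6, 0.082, 0.009], 0.65, [289, 267])]
cylinder_a [([0.403, 0.426, 0.015], 0.76, [360, 393]), ([0.522, -0.257, 0.027], 0.56, [323, 179]), ([0.454, -0.397, 0.014], 0.55, [346, 155])]
padlock_small [([0.682, 0.382, 0.009], 0.45, [241, 369])]
spring_pin []
```

Run:
```python
import cv2
a=cv2.imread('pics/top0.png')
cv2.imwrite('pics/top0c.png',cv2.resize(a[140:320,130:510],None,fx=2.1,fy=2.1,interpolation=cv2.INTER_CUBIC))
cv2.imwrite('pics/jig0.png',cv2.resize(a[190:290,270:490],None,fx=3.6,fy=3.6,interpolation=cv2.INTER_CUBIC))
```

```text
(no output)
```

View pics/top0c.png

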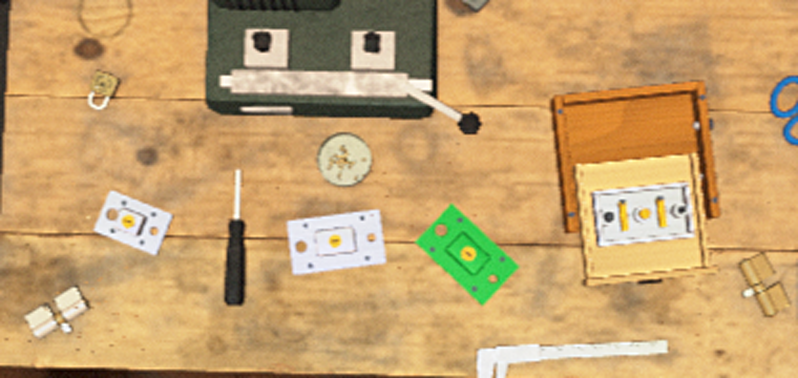

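View pics/jig0.png

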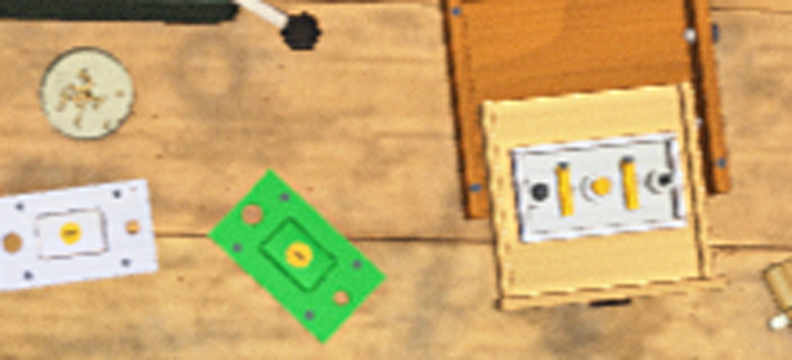

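The steel covers are at (193,246), which is the small one, and (290,255), which is the large one. The green look-alike is at (353,260). The description picks the white steel plate at (290,255): its plate is larger, with the big hole to the left at about (273,257) and the small hole at (307,253). The drawer pad is near (439,273).

```bash
cat >> h.py <<'E'
def goto(p,yaw,s=None,P=None,R0=None):
    """shift in tool axes and rotvec to reach TCP p, tool down, tool x at yaw deg"""
    s=s or bot.read_state(); P=np.array(s['position']) if P is None else np.array(P); R0=np.array(s['tcp_rot'])
    a=np.radians(yaw); c,q=np.cos(a),np.sin(a)
    T=np.array([[c,q,0],[q,-c,0],[0,0,-1.]])
    w=cv2.Rodrigues(R0.T@T)[0].ravel()*180/np.pi
    return np.round(R0.T@(np.array(p)-P),4).tolist(), np.round(w,2).tolist()
E
python3 - <<'E'
from h import *
c=cap('top')
m=finder.outline_of('top','cover')
cr=lambda u,v:(270+u/3.6,190+v/3.6)
print('pad',atz(c,*cr(610,301),.032))
A=atz(c,*cr(540,190),.057);B=atz(c,*cr(662,180),.057);print('dow',A,B,(A+B)/2)
d=A-B;print('yaw',np.degrees(np.arctan2(-d[0],d[1])),np.hypot(*d[:2]))
# jig left side wall ends / front panel
A=atz(c,*cr(500,308),.05);B=atz(c,*cr(720,285),.05);d=A-B;print('front yaw',np.degrees(np.arctan2(-d[0],d[1])),A,B)
for r in m[:2]:
    mm=r['pixels'].astype(np.uint8);print(r['confidence'],mm.sum());
    b=cv2.minAreaRect(cv2.findNonZero(mm));P=[atz(c,*q,.006) for q in cv2.boxPoints(b)]
    print(atz(c,*b[0],.006),[np.linalg.norm(P[i]-P[i-1]) for i in (1,2)],b, np.round(P,3).tolist())
print(goto([.40,-.27,.24],6))
E
```

```text
pad [ 0.46101744 -0.26850894  0.032     ]
dow [ 0.53302586 -0.216027    0.057     ] [ 0.54158722 -0.29662361  0.057     ] [ 0.53730654 -0.25632531  0.057     ]
yaw 6.063492325957015 0.0810500567645335
front yaw 7.363595138035629 [ 0.45433863 -0.19171667  0.05      ] [ 0.47314711 -0.33725789  0.05      ]
0.72 1172
[ 0.48804357 -0.05839591  0.006     ] [np.float64(0.06724860398631202), np.float64(0.1115491790275932)] ((352.36376953125, 260.7324523925781), (44.99403381347656, 26.980266571044922), 43.36342239379883) [[0.501, 0.006, 0.006], [0.551, -0.039, 0.006], [0.476, -0.122, 0.006], [0.426, -0.077, 0.006]]
0.65 1111
[0.49833254 0.09615903 0.006     ] [np.float64(0.11044469360073936), np.float64(0.06595364589161824)] ((290.2860107421875, 255.09738159179688), (26.482189178466797, 44.31713104248047), 82.23483276367188) [[0.522, 0.156, 0.006], [0.54, 0.047, 0.006], [0.475, 0.036, 0.006], [0.457, 0.145, 0.006]]
([0.2793, -0.2314, -0.0004], [0.0, 0.0, 14.62])
```

Units first: shifts go in shares of 80 cm and turns go in shares of 180 degrees. So 0.279 m / 0.8 = 0.3488, -0.231 m / 0.8 = -0.2888, 14.6 degrees / 180 = 0.0811.

Emit:
play_rows(
  motion=[
    [[0.3488,-0.2888,0,0,0,0.0811],[0.3488,-0.2888,0,0,0,0.0811],[0.3488,-0.2888,0,0,0,0.0811],[0.3488,-0.2888,0,0,0,0.0811],[0.3488,-0.2888,0,0,0,0.0811],[0.3488,-0.2888,0,0,0,0.0811],[0.3488,-0.2888,0,0,0,0.0811],[0.3488,-0.2888,0,0,0,0.0811]],
  ],
  fingers=0,
)

```text
time_s: 2.07
position: [0.3862, -0.2939, 0.2398]
tcp_rot: [[0.995, 0.104, 0.001], [0.104, -0.995, -0.0], [0.0, 0.001, -1.0]]
force: [1.2, -0.5, 0.2]
opening: 0.476
grasp_force: 0.0
```

Converted, 0.03 m / 0.8 = 0.0375.

Emit:
play_rows(
  motion=[
    [[0.0375,0,0,0,0,0],[0.0375,0,0,0,0,0],[0.0375,0,0,0,0,0]],
  ],
)

```text
time_s: 2.32
position: [0.4167, -0.2921, 0.2399]
tcp_rot: [[0.994, 0.108, 0.001], [0.108, -0.994, -0.001], [0.001, 0.001, -1.0]]
force: [0.4, -0.1, -1.1]
opening: 0.247
grasp_force: 0.0
```

Run:
```python
from h import *
s=bot.read_state();print(s['time_s'],s['position'],s['joint_positions'],s['force'],s['opening'])
c=cap('wrist','w1.png'); print(c['camera_matrix'],c['R'],-np.array(c['R']).T@c['t'])
print(goto([.425,-.27,.037],6,s))
```

```text
2.3167 [ 0.41672936 -0.29207002  0.23988649] [-4.76143879e+01  2.12565338e+01  9.85781676e+01 -1.89684772e-02
  6.00744706e+01  3.61912058e+01] [ 0.42236365 -0.07931747 -1.0940594 ] 0.2465266310577528
[[371.64829954   0.         319.53542444]
 [  0.         371.64829954 243.78673637]
 [  0.           0.           1.        ]] [[ 0.10765716 -0.99418641  0.001819  ]
 [-0.96377149 -0.10391417  0.24565495]
 [-0.2440378  -0.02819961 -0.96935563]] [ 0.4826704  -0.28591381  0.38508094]
([0.0105, -0.0213, 0.2029], [0.08, -0.04, 0.2])
```

View pics/w1.png

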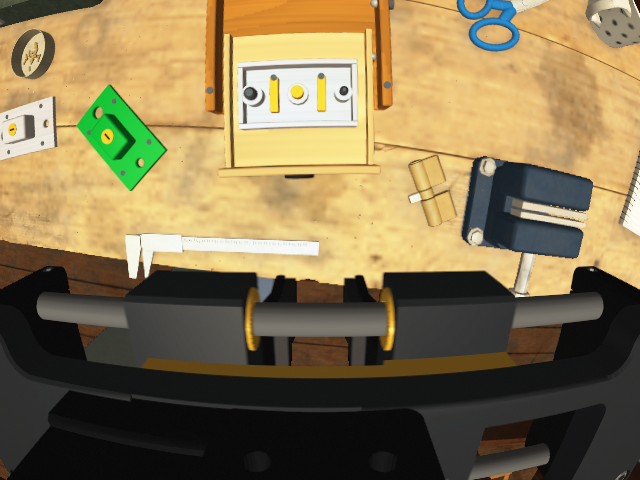

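The wrist view shows the dowels at about (251,94) and (344,91), the spring pin at (298,93) and the pad at (299,177). Next I compute their positions with the fisheye model.

```bash
cat >> h.py <<'E'
def rayf(c,u,v):
    K=np.array(c['camera_matrix']);R=np.array(c['R']);t=np.array(c['t'])
    x,y=(u-K[0,2])/K[0,0],(v-K[1,2])/K[1,1]; r=np.hypot(x,y)+1e-12
    return -R.T@t, R.T@np.array([np.sin(r)*x/r,np.sin(r)*y/r,np.cos(r)])
def atzf(c,u,v,z):
    o,d=rayf(c,u,v); return o+d*(z-o[2])/d[2]
def projf(c,X):
    p=np.array(c['R'])@np.array(X)+c['t']; K=np.array(c['camera_matrix'])
    h=np.hypot(p[0],p[1]); r=np.arctan2(h,p[2])
    return np.array([K[0,2]+K[0,0]*r*p[0]/h, K[1,2]+K[1,1]*r*p[1]/h])
def yawy(A,B):
    d=np.array(A)-B; return np.degrees(np.arctan2(-d[0],d[1])),np.hypot(d[0],d[1])
E
python3 - <<'E'
from h import *
c=cap('wrist')
A=atzf(c,251,94,.055);B=atzf(c,344,91,.055);print(A,B,(A+B)/2,yawy(A,B))
A=atzf(c,222,175,.05);B=atzf(c,380,174,.05);print('front top outer edge',A,B,yawy(A,B))
C=[atzf(c,u,v,.044) for u,v in [(239,60),(356,59),(357,127),(239,128)]]
print('rim',np.mean(C,0),yawy(C[0],C[1]),yawy(C[3],C[2]))
print('pad',atzf(c,299,178,.032))
E
```

```text
[ 0.52777634 -0.22099048  0.055     ] [ 0.53787219 -0.30234582  0.055     ] [ 0.53282426 -0.26166815  0.055     ] (np.float64(7.07399737923741), np.float64(0.08197937181661044))
front top outer edge [ 0.45244363 -0.19988527  0.05      ] [ 0.46771911 -0.34332414  0.05      ] (np.float64(6.078788030676545), np.float64(0.14424996323900574))
rim [ 0.53448706 -0.26083132  0.044     ] (np.float64(5.456948292238439), np.float64(0.10740986175412456)) (np.float64(5.877480266135338), np.float64(0.10788895233162273))
pad [ 0.45448388 -0.2701426   0.032     ]
```

Converted, 0.203 m / 0.8 = 0.2538, 0.05 m / 0.8 = 0.0625, 0.2 degrees / 180 = 0.0011.

Emit:
play_rows(
  motion=[
    [[0,-0.0238,0,0,0,0.0011],[0,-0.0238,0.0625,0,0,0.0011],[0,-0.0238,0.1125,0,0,0.0011],[0,-0.0238,0.1625,0,0,0.0011],[0,-0.0238,0.2125,0,0,0.0011],[0,-0.0238,0.25,0,0,0.0011],[0,-0.0238,0.2538,0,0,0.0011],[0,-0.0238,0.2538,0,0,0.0011]],
  ],
  fingers=0,
)

```text
time_s: 3.08
position: [0.4115, -0.2734, 0.0349]
tcp_rot: [[0.995, 0.099, -0.004], [0.099, -0.995, 0.004], [-0.004, -0.004, -1.0]]
force: [-0.0, -0.7, 0.7]
opening: 0.006
grasp_force: 0.0
```

Converted, 0.052 m / 0.8 = 0.065, 0.044 m / 0.8 = 0.055.

Emit:
play_rows(
  motion=[
    [[0.0125,0,0,0,0,0],[0.025,0,0,0,0,0],[0.035,0,0,0,0,0],[0.045,0,0,0,0,0],[0.055,0,0,0,0,0],[0.065,0,0,0,0,0]],
  ],
)

```text
time_s: 3.58
position: [0.4663, -0.2683, 0.0377]
tcp_rot: [[0.995, 0.102, 0.001], [0.102, -0.995, -0.001], [0.001, 0.001, -1.0]]
force: [-2.0, -0.6, 2.3]
opening: 0.004
grasp_force: 1.2
```

Converted, 0.028 m / 0.8 = 0.035, 0.022 m / 0.8 = 0.0275.

Emit:
play_rows(
  motion=[
    [[0.01,0,0,0,0,0],[0.0188,0,0,0,0,0],[0.0275,0,0,0,0,0],[0.035,0,0,0,0,0]],
  ],
)

```text
time_s: 3.92
position: [0.4934, -0.2649, 0.0364]
tcp_rot: [[0.995, 0.102, -0.001], [0.102, -0.995, 0.001], [-0.001, -0.001, -1.0]]
force: [-1.9, 0.1, 1.8]
opening: 0.003
grasp_force: 1.2
```

Run:
```python
from h import *
s=bot.read_state();print(s['position'],s['force'])
c=cap('top','t2.png'); a=cv2.imread('pics/t2.png')
cv2.imwrite('pics/t2c.png',cv2.resize(a[160:290,380:510],None,fx=4.5,fy=4.5,interpolation=cv2.INTER_CUBIC))
```

```text
[ 0.49340075 -0.26485627  0.03637232] [-1.90351473  0.07904678  1.83404558]
```

View pics/t2c.png

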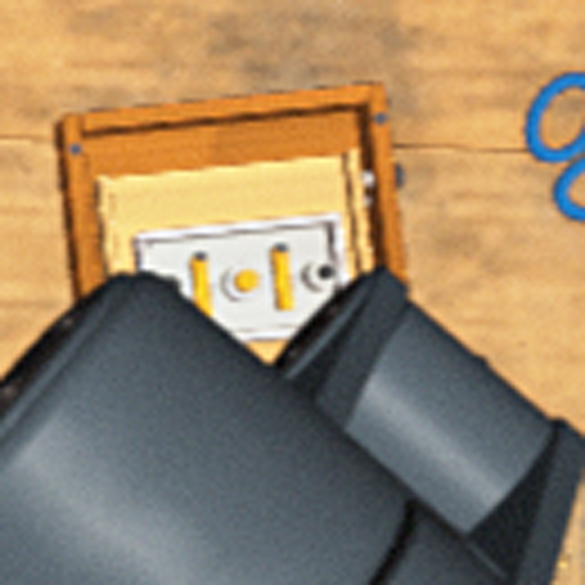

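The drawer is still about 25 mm from home: its back edge is at crop row 165 and the carcase back at row 115–125.

Converted, 0.018 m / 0.8 = 0.0225, 0.016 m / 0.8 = 0.02.

Emit:
play_rows(
  motion=[
    [[0.0075,0,0,0,0,0],[0.015,0,0,0,0,0],[0.02,0,0,0,0,0],[0.0225,0,0,0,0,0]],
  ],
)

```text
time_s: 4.3
position: [0.5096, -0.2634, 0.0362]
tcp_rot: [[0.995, 0.103, -0.004], [0.103, -0.995, 0.001], [-0.004, -0.001, -1.0]]
force: [-10.0, -3.7, 5.1]
opening: 0.007
grasp_force: 5.0
```

Converted, 0.004 m / 0.8 = 0.005, 0.002 m / 0.8 = 0.0025.

Emit:
play_rows(
  motion=[
    [[0.0025,0,0,0,0,0],[0.005,0,0,0,0,0]],
  ],
)

```text
time_s: 4.47
position: [0.5098, -0.2634, 0.0363]
tcp_rot: [[0.994, 0.105, -0.012], [0.105, -0.994, 0.002], [-0.011, -0.003, -1.0]]
force: [-20.4, -9.2, 9.7]
opening: 0.003
grasp_force: 10.5
```

Converted, 0.004 m / 0.8 = 0.005, 0.002 m / 0.8 = 0.0025.

Emit:
play_rows(
  motion=[
    [[0.0025,0,0,0,0,0],[0.005,0,0,0,0,0]],
  ],
)

```text
time_s: 4.63
position: [0.5099, -0.2632, 0.0363]
tcp_rot: [[0.994, 0.107, -0.019], [0.107, -0.994, 0.003], [-0.019, -0.005, -1.0]]
force: [-29.3, -14.4, 13.8]
opening: 0.008
grasp_force: 15.6
```

Converted, -0.18 m / 0.8 = -0.225, -0.15 m / 0.8 = -0.1875.

Emit:
play_rows(
  motion=[
    [[-0.0125,0,0,0,0,0],[-0.0375,0,0,0,0,0],[-0.0625,0,-0.0375,0,0,0],[-0.0625,0,-0.0875,0,0,0],[-0.0625,0,-0.1375,0,0,0],[-0.0625,0,-0.1875,0,0,0],[-0.0625,0,-0.225,0,0,0],[-0.0625,0,-0.225,0,0,0]],
  ],
  fingers=0.055,
)

```text
time_s: 5.3
position: [0.4733, -0.2708, 0.2234]
tcp_rot: [[0.995, 0.101, 0.013], [0.101, -0.995, -0.01], [0.012, 0.011, -1.0]]
force: [0.4, -0.4, 0.0]
opening: 0.523
grasp_force: 0.0
```

Run:
```python
from h import *
s=bot.read_state();print(s['time_s'],s['position'],s['force'],s['joint_positions'])
c=cap('wrist','w2.png'); print(-np.array(c['R']).T@c['t'])
cv2.imwrite('pics/w2c.png',cv2.resize(cv2.imread('pics/w2.png')[0:270,180:450],None,fx=2.2,fy=2.2,interpolation=cv2.INTER_CUBIC))
```

```text
5.3 [ 0.47328535 -0.27079839  0.22341678] [ 0.40421796 -0.37704577  0.04940142] [-4.15545814e+01  2.49357845e+01  9.52437078e+01  6.98061702e-02
  5.88967498e+01  4.26162022e+01]
[ 0.53753831 -0.26387078  0.36933468]
```

View pics/w2c.png

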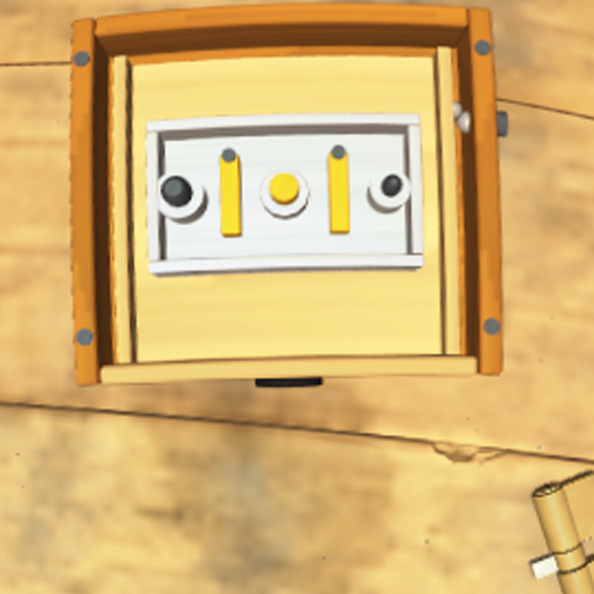

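The front panel is flush with the carcase front and there is only a uniform gap at the back, so the drawer is home. Next I view the seat and the cover from matching relative poses, so that calibration errors cancel.

Run:
```python
from h import *
c=cap('wrist'); q=lambda u,v:(180+u/2.2,v/2.2)
A=atzf(c,*q(177,188),.056);B=atzf(c,*q(392,184),.056);print(A,B,(A+B)/2,yawy(A,B))
print('pin',atzf(c,*q(285,187),.049))
C=[atzf(c,*q(u,v),.044) for u,v in [(148,122),(419,115),(421,258),(149,265)]]
print('rim',np.mean(C,0),yawy(C[0],C[1]),yawy(C[3],C[2]))
D=[atzf(c,*q(u,v),.04) for u,v in [(73,17),(493,10),(502,375),(77,383)]]
print('jig',np.mean(D,0),yawy(D[0],D[1]),yawy(D[3],D[2]))
print(goto([.603,-.321,.24],96.2))
```

```text
[ 0.59080651 -0.21091292  0.056     ] [ 0.59999525 -0.29136938  0.056     ] [ 0.59540088 -0.25114115  0.056     ] (np.float64(6.51538441340065), np.float64(0.08097947159252883))
pin [ 0.59557119 -0.25127998  0.049     ]
rim [ 0.59697635 -0.25055877  0.044     ] (np.float64(6.916121323335095), np.float64(0.10706123602791297)) (np.float64(6.973452335405061), np.float64(0.10664997066092673))
jig [ 0.59976777 -0.2506315   0.04      ] (np.float64(6.285744929276585), np.float64(0.1736906234352092)) (np.float64(6.675071709324538), np.float64(0.17251960548664771))
([0.1268, 0.0658, -0.0213], [0.31, -0.03, -90.4])
```

Converted, 0.127 m / 0.8 = 0.1588, 0.04 m / 0.8 = 0.05, -56 degrees / 180 = -0.3111.

Emit:
play_rows(
  motion=[
    [[0.025,0.0125,-0.025,0,0,-0.0389],[0.05,0.025,-0.025,0,0,-0.0778],[0.075,0.0375,-0.025,0,0,-0.1167],[0.1,0.05,-0.025,0,0,-0.1556],[0.1125,0.0563,-0.025,0,0,-0.1944],[0.125,0.0625,-0.025,0,0,-0.2333],[0.1375,0.0688,-0.025,0,0,-0.2722],[0.1588,0.0825,-0.025,0,0,-0.3111]],
  ],
)

```text
time_s: 6.07
position: [0.601, -0.3189, 0.2331]
tcp_rot: [[0.467, 0.884, -0.005], [0.884, -0.467, 0.005], [0.002, -0.007, -1.0]]
force: [0.0, -0.1, -0.0]
opening: 0.628
grasp_force: 0.0
```

Converted, -34.2 degrees / 180 = -0.19.

Emit:
play_rows(
  motion=[
    [[0,0,0,0,0,-0.0389],[0,0,0,0,0,-0.0778],[0,0,0,0,0,-0.1167],[0,0,0,0,0,-0.1556],[0,0,0,0,0,-0.19],[0,0,0,0,0,-0.19],[0,0,0,0,0,-0.19],[0,0,0,0,0,-0.19]],
  ],
)

```text
time_s: 6.73
position: [0.6018, -0.3202, 0.2349]
tcp_rot: [[-0.102, 0.995, -0.002], [0.995, 0.102, 0.002], [0.002, -0.002, -1.0]]
force: [-0.1, 0.2, 0.2]
opening: 0.631
grasp_force: 0.0
```

Run:
```python
from h import *
s=bot.read_state();print(s['time_s'],s['position'],s['tcp_rot'],s['joint_positions'])
c=cap('wrist','w3.png');print(-np.array(c['R']).T@c['t'], projf(c,[.597,-.251,.05]))
cv2.imwrite('pics/w3c.png',cv2.resize(cv2.imread('pics/w3.png')[40:265,170:470],None,fx=2.6,fy=2.6,interpolation=cv2.INTER_CUBIC))
```

```text
6.7333 [ 0.60181874 -0.32024561  0.2348873 ] [[-0.10241366  0.99474015 -0.00186179]
 [ 0.99474015  0.10241682  0.00168384]
 [ 0.00186566 -0.00167955 -0.99999685]] [-3.73946650e+01  3.50667088e+01  7.33697493e+01  1.24968878e-02
  7.17068815e+01 -4.32768794e+01]
[ 0.59443252 -0.25493982  0.38017652] [323.1742752  147.39605372]
```

View pics/w3c.png

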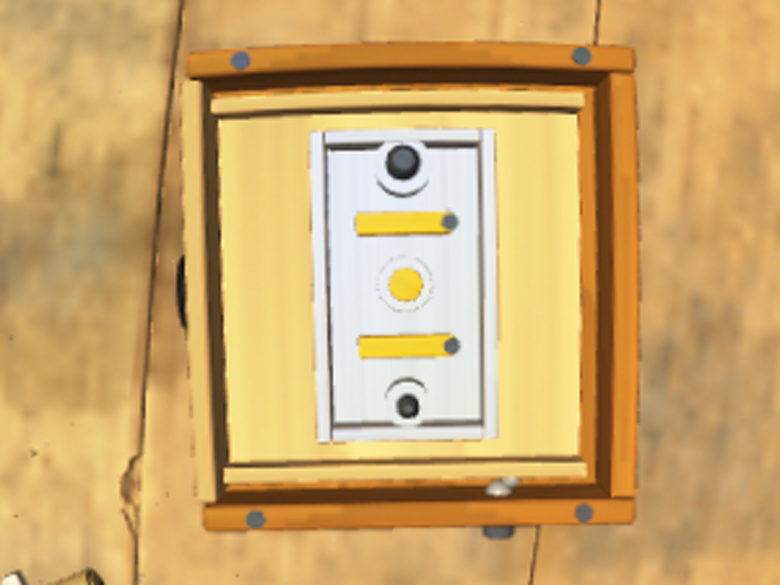

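The seat is seen from nearly straight above: thick dowel at crop (402,161), pin at (405,285), thin dowel at (407,406).

Run:
```python
from h import *
c=cap('wrist'); q=lambda u,v:(170+u/2.6,40+v/2.6)
A=atzf(c,*q(402,161),.056);B=atzf(c,*q(407,406),.056);print(A,B,(A+B)/2,yawy(A,B))
print('pin',atzf(c,*q(405,285),.049))
C=[atzf(c,*q(u,v),.044) for u,v in [(311,131),(494,129),(497,438),(318,441)]]
print('rim',np.mean(C,0),yawy(C[0],C[3]),yawy(C[1],C[2]))
D=[atzf(c,*q(u,v),.04) for u,v in [(187,50),(635,47),(635,525),(205,530)]]
print('jig',np.mean(D,0),yawy(D[0],D[3]),yawy(D[1],D[2]))
print(goto([.507,.031,.219],98))
print(goto([.507,.031,.24],98))
```

```text
[ 0.59424642 -0.2113842   0.056     ] [ 0.604493   -0.29351531  0.056     ] [ 0.59936971 -0.25244975  0.056     ] (np.float64(7.11140741305417), np.float64(0.08276781746379032))
pin [ 0.59966458 -0.25292478  0.049     ]
rim [ 0.59980701 -0.25250255  0.044     ] (np.float64(6.8129406965282), np.float64(0.10917959935765836)) (np.float64(6.933066905902862), np.float64(0.10899505027298734))
jig [ 0.60410003 -0.25185525  0.04      ] (np.float64(7.110602560245423), np.float64(0.17533910166893818)) (np.float64(7.058503004495084), np.float64(0.17582565814491358))
([0.3594, -0.0582, 0.0171], [-0.04, -0.05, -2.07])
([0.3594, -0.0582, -0.0039], [-0.04, -0.05, -2.07])
```

Converted, 0.36 m / 0.8 = 0.45, 0.016 m / 0.8 = 0.02, -2 degrees / 180 = -0.0111.

Emit:
play_rows(
  motion=[
    [[0.45,-0.0725,0,0,0,-0.0111],[0.45,-0.0725,0,0,0,-0.0111],[0.45,-0.0725,0,0,0,-0.0111],[0.45,-0.0725,0,0,0,-0.0111],[0.45,-0.0725,0,0,0,-0.0111],[0.45,-0.0725,0,0,0,-0.0111],[0.45,-0.0725,0,0,0,-0.0111],[0.45,-0.0725,0.02,0,0,-0.0111]],
  ],
)

```text
time_s: 7.5
position: [0.5156, 0.0017, 0.2292]
tcp_rot: [[-0.138, 0.99, 0.004], [0.99, 0.138, -0.001], [-0.001, 0.004, -1.0]]
force: [0.0, 0.0, -0.1]
opening: 0.631
grasp_force: 0.0
```

Converted, 0.022 m / 0.8 = 0.0275, 0.016 m / 0.8 = 0.02.

Emit:
play_rows(
  motion=[
    [[0.0275,0,0.02,0,0,0],[0.0275,0,0.02,0,0,0],[0.0275,0,0.02,0,0,0],[0.0275,0,0.02,0,0,0]],
  ],
)

```text
time_s: 7.83
position: [0.5131, 0.0213, 0.2121]
tcp_rot: [[-0.139, 0.99, 0.002], [0.99, 0.139, -0.001], [-0.001, 0.002, -1.0]]
force: [-0.0, -0.3, 0.7]
opening: 0.63
grasp_force: 0.0
```

Run:
```python
from h import *
s=bot.read_state();print(s['time_s'],s['position'],s['tcp_rot'],s['joint_positions'])
c=cap('wrist','w4.png');print(-np.array(c['R']).T@c['t'], projf(c,[.498,.096,.028]))
u,v=projf(c,[.498,.096,.028]).astype(int); x0,y0=u-130,max(0,v-110); print(x0,y0)
cv2.imwrite('pics/w4c.png',cv2.resize(cv2.imread('pics/w4.png')[y0:y0+220,x0:x0+300],None,fx=2.6,fy=2.6,interpolation=cv2.INTER_CUBIC))
```

```text
7.8333 [0.51310805 0.02128284 0.21210292] [[-1.39181248e-01  9.90265347e-01  1.76710749e-03]
 [ 9.90266380e-01  1.39182819e-01 -7.99072921e-04]
 [-1.03724523e-03  1.63869117e-03 -9.99998119e-01]] [-1.00916912e+01  2.38210855e+01  9.97233670e+01 -3.28370591e-02
  5.63478481e+01 -1.80740447e+01]
[0.5027367  0.08667033 0.3571743 ] [314.71183848 139.26018011]
184 29
```

View pics/w4c.png

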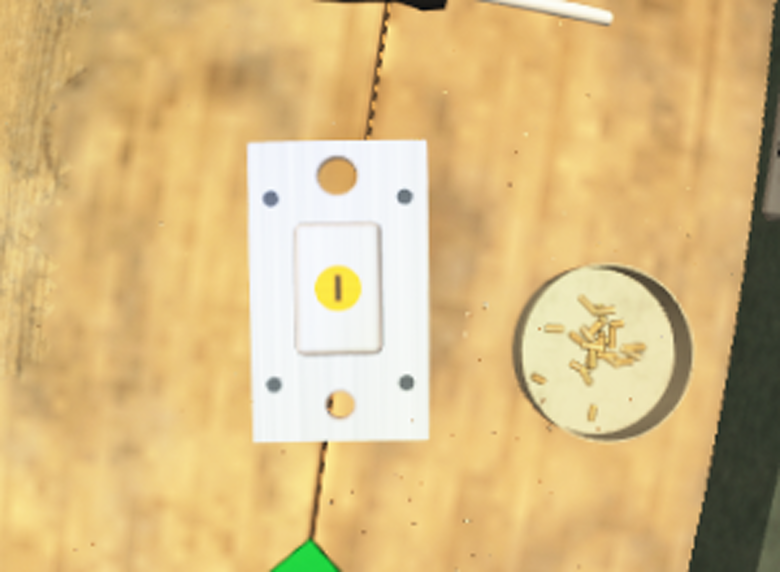

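The close crop confirms the choice: steel plate, large hole at (336,175), boss centre at (338,288), small hole at (340,404).

Run:
```python
from h import *
c=cap('wrist'); q=lambda u,v:(184+u/2.6,29+v/2.6)
A=atzf(c,*q(336,174.5),.005);B=atzf(c,*q(340.5,404),.005);print('holes',(A+B)/2,yawy(A,B))
b=atzf(c,*q(338,288),.028);print('boss',b)
C=[atzf(c,*q(u,v),.006) for u,v in [(247,142),(427,140),(428.5,440),(253,441)]]
print('plate',np.mean(C,0),yawy(C[0],C[3]),yawy(C[1],C[2]))
print(goto([b[0],b[1],.10],98.6)); print(goto([b[0],b[1],.027],98.6))
```

```text
holes [0.4976475  0.09528572 0.005     ] (np.float64(8.971788549879221), np.float64(0.08416108140825027))
boss [0.49789067 0.09497596 0.028     ]
plate [0.49786284 0.09510303 0.006     ] (np.float64(8.656087294162848), np.float64(0.11008019492186523)) (np.float64(8.49491209650916), np.float64(0.11028257509988237))
([0.076, -0.0053, 0.1122], [0.12, 0.06, -0.69])
([0.076, -0.0055, 0.1852], [0.12, 0.06, -0.69])
```

Converted, 0.12 m / 0.8 = 0.15, 0.076 m / 0.8 = 0.095, -0.7 degrees / 180 = -0.0039.

Emit:
play_rows(
  motion=[
    [[0.0375,-0.0063,0,0,0,-0.0039],[0.075,-0.0063,0,0,0,-0.0039],[0.095,-0.0063,0.025,0,0,-0.0039],[0.095,-0.0063,0.075,0,0,-0.0039],[0.095,-0.0063,0.125,0,0,-0.0039],[0.095,-0.0063,0.15,0,0,-0.0039],[0.095,-0.0063,0.15,0,0,-0.0039],[0.095,-0.0063,0.15,0,0,-0.0039]],
  ],
)

```text
time_s: 8.6
position: [0.497, 0.0954, 0.0911]
tcp_rot: [[-0.15, 0.989, -0.001], [0.989, 0.15, -0.0], [0.0, -0.001, -1.0]]
force: [0.1, -0.6, 1.3]
opening: 0.632
grasp_force: 0.0
```

Run:
```python
from h import *
s=bot.read_state();print(s['position'],s['force'])
print(goto([.4978,.0951,.028],98.7,s))
```

```text
[0.49698873 0.09541881 0.09113396] [ 0.0715179  -0.59861376  1.25716673]
([-0.0005, 0.0008, 0.0631], [-0.08, -0.01, -0.1])
```

Converted, 0.062 m / 0.8 = 0.0775, 0.001 m / 0.8 = 0.0013.

Emit:
play_rows(
  motion=[
    [[0,0.0013,0.025,0,0,0],[0,0.0013,0.05,0,0,0],[0,0.0013,0.065,0,0,0],[0,0.0013,0.0725,0,0,0],[0,0.0013,0.0775,0,0,0],[0,0.0013,0.0775,0,0,0]],
  ],
)

```text
time_s: 9.1
position: [0.4987, 0.0962, 0.0304]
tcp_rot: [[-0.151, 0.989, 0.002], [0.989, 0.151, -0.0], [-0.0, 0.002, -1.0]]
force: [-0.1, -0.1, 0.7]
opening: 0.631
grasp_force: 0.0
```

Emit:
play_rows(
  motion=[
    [[0,0,0,0,0,0],[0,0,0,0,0,0],[0,0,0,0,0,0],[0,0,0,0,0,0],[0,0,0,0,0,0],[0,0,0,0,0,0],[0,0,0,0,0,0]],
  ],
  fingers=0.02,
)

```text
time_s: 9.68
position: [0.4977, 0.0967, 0.03]
tcp_rot: [[-0.152, 0.988, 0.001], [0.988, 0.152, 0.0], [-0.0, 0.001, -1.0]]
force: [-0.2, 0.2, 3.6]
opening: 0.34
grasp_force: 30.0
```

Converted, -0.12 m / 0.8 = -0.15, -0.1 m / 0.8 = -0.125.

Emit:
play_rows(
  motion=[
    [[0,0,-0.0188,0,0,0],[0,0,-0.05,0,0,0],[0,0,-0.0875,0,0,0],[0,0,-0.125,0,0,0],[0,0,-0.15,0,0,0],[0,0,-0.15,0,0,0]],
  ],
)

```text
time_s: 10.18
position: [0.4999, 0.0967, 0.1531]
tcp_rot: [[-0.152, 0.988, 0.008], [0.988, 0.152, -0.0], [-0.001, 0.008, -1.0]]
force: [0.8, 0.0, -2.1]
opening: 0.34
grasp_force: 30.0
```

Run:
```python
from h import *
s=bot.read_state();print(s['position'],s['force'],s['grasp_force'],s['opening'])
print(goto([.5995,-.2513,.15],97,s))
```

```text
[0.49988955 0.0967261  0.15309596] [ 0.79947691  0.03643192 -2.14337649] 29.999565482139587 0.3397553824055468
([-0.3591, 0.0456, 0.0039], [0.44, 0.07, 1.73])
```

Converted, -0.3 m / 0.8 = -0.375, -0.15 m / 0.8 = -0.1875, 1.7 degrees / 180 = 0.0094.

Emit:
play_rows(
  motion=[
    [[-0.0375,0.005,0,0,0,0.0094],[-0.0875,0.0113,0,0,0,0.0094],[-0.1375,0.0175,0,0,0,0.0094],[-0.1875,0.0238,0,0,0,0.0094],[-0.2375,0.03,0,0,0,0.0094],[-0.2875,0.0363,0,0,0,0.0094],[-0.3375,0.0425,0,0,0,0.0094],[-0.375,0.0475,0,0,0,0.0094]],
  ],
)

```text
time_s: 10.85
position: [0.5805, -0.1974, 0.1476]
tcp_rot: [[-0.12, 0.993, -0.001], [0.993, 0.12, -0.0], [0.0, -0.001, -1.0]]
force: [0.2, 0.3, -2.3]
opening: 0.342
grasp_force: 30.0
```

Converted, -0.059 m / 0.8 = -0.0738, -0.056 m / 0.8 = -0.07.

Emit:
play_rows(
  motion=[
    [[-0.0313,0.0038,0,0,0,0],[-0.0563,0.0075,0,0,0,0],[-0.07,0.0088,0,0,0,0],[-0.0738,0.01,0,0,0,0],[-0.0738,0.01,0,0,0,0],[-0.0738,0.01,0,0,0,0]],
  ],
)

```text
time_s: 11.35
position: [0.5948, -0.2501, 0.1486]
tcp_rot: [[-0.123, 0.992, -0.002], [0.992, 0.123, 0.002], [0.002, -0.002, -1.0]]
force: [-1.5, 0.6, -2.2]
opening: 0.344
grasp_force: 30.0
```

Run:
```python
from h import *
s=bot.read_state();print(s['time_s'],s['position'],s['force'],s['tcp_rot'])
print(goto([.5995,-.2513,.11],97,s))
c=cap('wrist','w5.png'); cv2.imwrite('pics/w5c.png',cv2.resize(cv2.imread('pics/w5.png')[80:380,150:490],None,fx=2,fy=2,interpolation=cv2.INTER_CUBIC))
```

```text
11.35 [ 0.59478147 -0.25007597  0.14863541] [-1.45520888  0.63714236 -2.24529366] [[-0.12268139  0.99244327 -0.00237167]
 [ 0.99244315  0.1226865   0.00214654]
 [ 0.00242129 -0.00209041 -0.99999488]]
([-0.0019, 0.0046, 0.0386], [-0.12, -0.14, 0.05])
```

View pics/w5c.png

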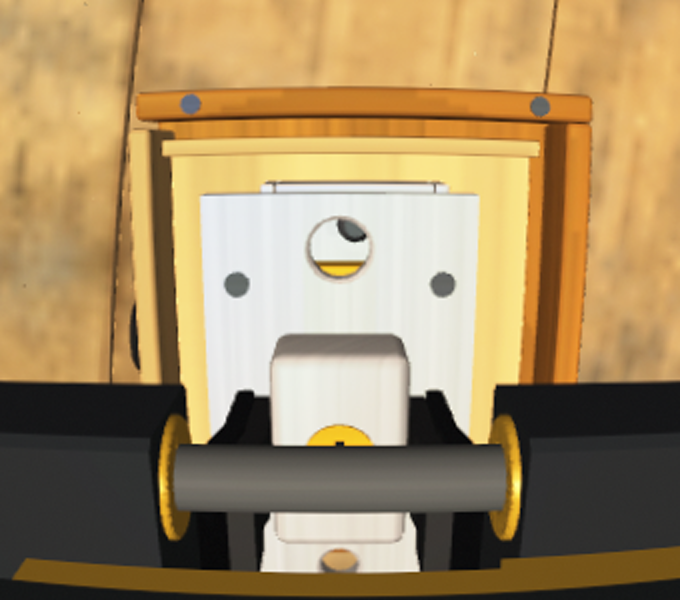

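The cover hangs level. Its thick hole is at crop (339,247), with the dowel showing up and to the right inside it.

Run:
```python
from h import *
s=bot.read_state();c=cap('wrist');q=lambda u,v:(150+u/2,80+v/2); P=np.array(s['position'])
H=atzf(c,*q(339,247),P[2]-.030+.006)
a=np.radians(7); Y=np.array([-np.sin(a),np.cos(a),0])
O=H-.042*Y; print('hole',H,'cover centre',O,'rel TCP',(O-P), 'tool axes',np.array(s['tcp_rot']).T@(O-P))
C=[atzf(c,*q(u,v),P[2]-.024) for u,v in [(202,194),(478,194)]]; print('front edge width',C[0]-C[1], 'centre', np.mean(C,0)-.055*Y,yawy(C[1],C[0])[0])
print('dowel pred px',(projf(c,np.array([.5997,-.2526,.057])+.042*Y)-[150,80])*2)
e=np.array([.5997,-.2526,0])-O; print('need world',e[:2],'tool',np.array(s['tcp_rot']).T@[e[0],e[1],0])
```

```text
hole [ 0.58891162 -0.20828692  0.12494108] cover centre [ 0.59403013 -0.24997386  0.12494108] rel TCP [-0.00086885 -0.00020959 -0.024     ] tool axes [-0.00015128 -0.00084396  0.02400133]
front edge width [-0.06289355 -0.00779993  0.        ] centre [ 0.59429847 -0.25038271  0.12494108] -82.9303915211077
dowel pred px [355.77054994 227.74764582]
need world [ 0.00566987 -0.00262614] tool [-3.30538085e-03  5.30266508e-03 -1.66951217e-05]
```

Converted, 0.046 m / 0.8 = 0.0575, 0.005 m / 0.8 = 0.0063.

Emit:
play_rows(
  motion=[
    [[-0.0038,0.0063,0,0,0,0],[-0.0038,0.0063,0.0188,0,0,0],[-0.0038,0.0063,0.0375,0,0,0],[-0.0038,0.0063,0.0525,0,0,0],[-0.0038,0.0063,0.0575,0,0,0],[-0.0038,0.0063,0.0575,0,0,0],[-0.0038,0.0063,0.0575,0,0,0]],
  ],
)

```text
time_s: 12.03
position: [0.6013, -0.2539, 0.1036]
tcp_rot: [[-0.122, 0.992, 0.0], [0.992, 0.122, 0.0], [0.0, 0.0, -1.0]]
force: [-0.3, -0.1, -1.5]
opening: 0.342
grasp_force: 30.0
```

Run:
```python
from h import *
s=bot.read_state();print(s['time_s'],s['position'],s['force'],s['tcp_rot'])
c=cap('wrist','w6.png'); cv2.imwrite('pics/w6c.png',cv2.resize(cv2.imread('pics/w6.png')[150:270,240:400],None,fx=4,fy=4,interpolation=cv2.INTER_CUBIC))
```

```text
12.0333 [ 0.60127795 -0.25392707  0.10364573] [-0.33237978 -0.08558351 -1.47693264] [[-1.22491452e-01  9.92469568e-01  1.31581635e-05]
 [ 9.92469568e-01  1.22491452e-01  2.55425510e-05]
 [ 2.37384420e-05  1.61878210e-05 -1.00000000e+00]]
```

View pics/w6c.png

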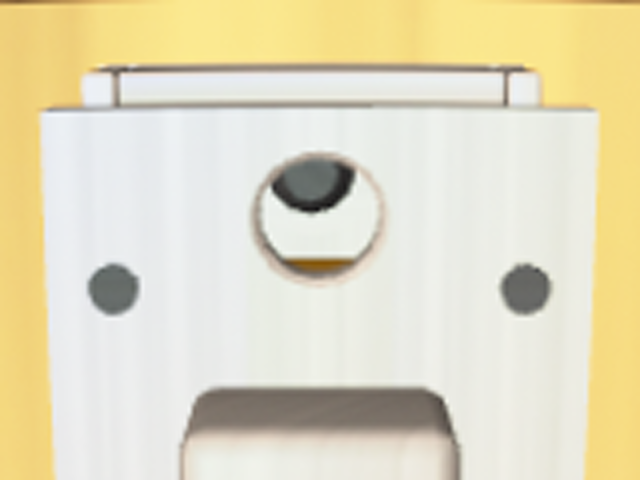

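Run:
```python
from h import *
s=bot.read_state();c=cap('wrist');q=lambda u,v:(240+u/4,150+v/4); P=np.array(s['position']);R=np.array(s['tcp_rot'])
H=atzf(c,*q(318,218),P[2]-.024); D=atzf(c,*q(312,178),.057)
print(P[2],'hole->dowel tool axes',R.T@(D-H))
# edge of rim vs plate front edge
E=atzf(c,*q(313,69),.044); F=atzf(c,*q(318,108),P[2]-.024); print('edge',R.T@(E-F))
E=np.mean([atzf(c,*q(u,69),.044) for u in (84,541)],0);F=np.mean([atzf(c,*q(u,108),P[2]-.024) for u in (40,598)],0);print('lateral',R.T@(E-F))
```

```text
0.10416694531685018 hole->dowel tool axes [ 0.00189401 -0.00075907  0.02316496]
edge [ 0.00285003 -0.00065486  0.0361644 ]
lateral [ 0.00282274 -0.00086052  0.03616423]
```

Converted, 0.016 m / 0.8 = 0.02, 0.002 m / 0.8 = 0.0025.

Emit:
play_rows(
  motion=[
    [[0.0025,-0.0013,0,0,0,0],[0.0025,-0.0013,0.0063,0,0,0],[0.0025,-0.0013,0.0125,0,0,0],[0.0025,-0.0013,0.0163,0,0,0],[0.0025,-0.0013,0.0188,0,0,0],[0.0025,-0.0013,0.02,0,0,0]],
  ],
)

```text
time_s: 12.63
position: [0.5995, -0.2521, 0.0869]
tcp_rot: [[-0.122, 0.993, -0.001], [0.993, 0.122, 0.001], [0.001, -0.001, -1.0]]
force: [0.1, -0.1, -1.9]
opening: 0.34
grasp_force: 30.0
```

Converted, 0.006 m / 0.8 = 0.0075, 0.004 m / 0.8 = 0.005.

Emit:
play_rows(
  motion=[
    [[0,0,0.0025,0,0,0],[0,0,0.005,0,0,0],[0,0,0.0075,0,0,0],[0,0,0.0075,0,0,0]],
  ],
)

```text
time_s: 12.97
position: [0.5996, -0.2521, 0.0811]
tcp_rot: [[-0.122, 0.993, -0.001], [0.993, 0.122, 0.0], [0.0, -0.001, -1.0]]
force: [-0.8, 0.5, -2.4]
opening: 0.341
grasp_force: 30.0
```

Converted, 0.006 m / 0.8 = 0.0075, 0.004 m / 0.8 = 0.005.

Emit:
play_rows(
  motion=[
    [[0,0,0.0025,0,0,0],[0,0,0.005,0,0,0],[0,0,0.0075,0,0,0],[0,0,0.0075,0,0,0]],
  ],
)

```text
time_s: 13.3
position: [0.6001, -0.2524, 0.0765]
tcp_rot: [[-0.122, 0.993, 0.001], [0.993, 0.122, -0.0], [-0.001, 0.001, -1.0]]
force: [-1.3, 0.9, 6.2]
opening: 0.34
grasp_force: 30.0
```

Converted, 0.005 m / 0.8 = 0.0063, 0.004 m / 0.8 = 0.005.

Emit:
play_rows(
  motion=[
    [[0,0,0.0025,0,0,0],[0,0,0.005,0,0,0],[0,0,0.0063,0,0,0],[0,0,0.0063,0,0,0]],
  ],
)

```text
time_s: 13.63
position: [0.6001, -0.2524, 0.074]
tcp_rot: [[-0.122, 0.992, 0.001], [0.992, 0.122, -0.001], [-0.001, 0.001, -1.0]]
force: [-4.6, 3.0, 16.4]
opening: 0.338
grasp_force: 30.0
```

Emit:
play_rows(
  motion=[
    [[0,0,0.0025,0,0,0],[0,0,0.005,0,0,0],[0,0,0.005,0,0,0],[0,0,0.005,0,0,0]],
  ],
)

```text
time_s: 13.97
position: [0.6001, -0.2524, 0.0739]
tcp_rot: [[-0.123, 0.992, 0.001], [0.992, 0.123, -0.002], [-0.002, 0.001, -1.0]]
force: [-9.4, 3.9, 33.6]
opening: 0.341
grasp_force: 30.0
```

Run:
```python
from h import *
s=bot.read_state();print(s['time_s'],s['position'],s['force'],s['tcp_rot'])
c=cap('side','s6.png'); u,v=projf(c,[.6,-.25,.05]) if 0 else proj(c,[.6,-.25,.05]); u,v=int(u),int(v)
a=cv2.imread('pics/s6.png')[max(0,v-50):v+50,u-65:u+65]; b=cv2.imread('pics/w6.png')
w=cap('wrist','w7.png')['frame'][150:280,230:410,::-1]
a=cv2.resize(a,(390,300));w=cv2.resize(w,(400,300),interpolation=cv2.INTER_CUBIC)
cv2.imwrite('pics/fin.png',np.hstack([a,w]))
```

```text
13.9667 [ 0.60009894 -0.25240874  0.07385933] [-9.41109834  3.9282033  33.60202146] [[-0.12281835  0.99242823  0.00136438]
 [ 0.99242756  0.12282051 -0.00163347]
 [-0.00178867  0.00115343 -0.99999774]]
```

View pics/fin.png

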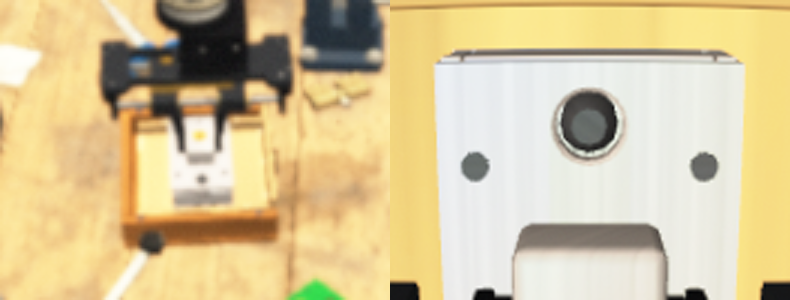

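The thick dowel is through the large hole (right half of the picture, at about (588,125)). z stopped at the flush height with about 35 N of push, so I ease off slightly and hand in.

Converted, -0.001 m / 0.8 = -0.0013.

Emit:
play_rows(
  motion=[
    [[0,0,-0.0013,0,0,0],[0,0,-0.0013,0,0,0],[0,0,-0.0013,0,0,0],[0,0,-0.0013,0,0,0]],
  ],
)

```text
time_s: 14.4
position: [0.6001, -0.2524, 0.0739]
tcp_rot: [[-0.123, 0.992, 0.001], [0.992, 0.123, -0.001], [-0.002, 0.001, -1.0]]
force: [-7.8, 4.3, 31.1]
opening: 0.337
grasp_force: 30.0
```

```bash
python3 -c "
from h import *
s=bot.read_state();print(s['position'],s['force'],s['grasp_force']);print(bot.hand_in())"
```

```text
[ 0.60008568 -0.25241002  0.07386406] [-7.76603553  4.33980137 31.06994364] 30.011417269706726
the job is handed in; nothing more can be done
None
```

I pushed the drawer home, put the large steel cover on both dowels and handed in at about 14.4 s, still holding it shut with about 31 N of push; no verdict came back.

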